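# Slide the camera plate out past its safety catch

### The arm

A 6-joint arm with a two-finger parallel gripper is mounted at the origin on the work surface. World frame = base frame: x ahead of the robot, y to its left, z up, the work surface at z = 0. Lengths are in mm, angles in rad, forces in N, time in s.
With the tool pointing down it reaches from about 300 to 1000 mm from the base axis. Payload 5.1 kg.
Tool frame: the origin (TCP) lies midway between the tips of the shut fingers; the grasp point (between the pads) lies 19 mm behind it; z points along the fingers, y is the line along which they close (so a half turn about z gives the same grasp; the last joint's range is limited). The gripper opens to 95 mm and grips with 3 to 60 N. Pads are 20 mm wide; open, the fingers measure 119 mm over their backs; the gripper's body (75 mm by 180 mm) begins 59 mm behind the grasp point.
Start: joints at [-1.334, 0.124, 1.65, -0, 1.367, -0.083], TCP at [204.312, -617.042, 214.656] pointing down, gripper open.
Joint ranges: [-2.61, 2.61], [-1.02, 2.33], [0.03, 2.71], [-1.35, 4.49], [0.32, 2.68], [-2.91, 2.91]. Speed limits (rad/s): [2.57, 2.57, 3.14, 3.14, 3.14, 3.14].

### API

Orientations are given as a rotation vector (axis times angle).
In Python, from rig import r gives the robot as it stands.
- The arm moves only by the shell command python3 -m handwheel 'ROWS' [FORCE]. ROWS is JSON, a list of rows, each an object of numbers: "dx", "dy", "dz": the shift along the tool's x, y, z in m; "yaw": the turn about the tool's z in rad; "claw": the finger opening in m, from 0 to 0.0951. A call has 1 to 12 rows; each row is the pose to reach, as a shift and turn from the pose commanded when the call began, along the tool's axes at that moment; what a row does not reach only later rows make up. A row lasts 1/8 s, in which the tool goes at most 62.5 mm and 10.7 degrees, less where a joint would pass 70% of its speed; a pose out of reach is approached as far as the arm can. A call with a gripper value outside its range is refused whole. The fingers move at their own pace and stop on an object; FORCE is the grip in N (left out, the last holds). Time passes only in rows, so rows that repeat a pose let the fingers close. It gives the time, the measured TCP pose, the force, the opening and the grip force at its end, in the units of the state.
- r.get_state(): the state, without advancing time (a new reading comes with each control period).
- r.get_image(name): name is "scene" or "top" or "wrist"; returns a dict with "img" (384x512x3 uint8, blue, green, red), "vfov" (degrees; the focal length in pixels is half the picture's height over the tangent of half this angle, whatever the lens; pixels are square), "cx", "cy" (the principal point, pixels), "extrinsics" (4x4, takes a point from camera to world coordinates); the wrist camera has in their place "tool_from_camera" (4x4, takes a point from camera to tool coordinates, whose origin is the TCP and whose axes are the flange's). Camera axes: x right, y down, z forward; pixel columns grow to the right and rows downward; lengths in mm; the calibration is good to about 2 mm. The wrist camera is an equidistant fisheye: a pixel r from the principal point sees the ray r / f radians off the axis. A picture is of the moment at which its call begins: read the wrist's pose just before it. There is no depth.
- r.sign_off(): hands the job in; it is judged then, once.
The state is a dict: "t": time; "qpos": joint angles; "joint_velocities": joint speeds; "effort": joint torques, N m; "tcp_pos": TCP position; "tool_rot": TCP orientation; "force": force on the tool from outside, world axes, zero at the start; "moment": the same for the moment, N m; "gripper_width": opening from 0.0 (shut) to 1.0 (fully open); "grip_force": force on a finger pad.
Only numpy, scipy, OpenCV 4.12 (cv2) and the standard library are available. Lean on these libraries where they do the work, as an engineer would, in place of code of your own. Each camera call takes 0.05 s, during which the arm holds its last target. There are 200 camera calls.

### The job

The adapter's clamp lever already stands open and only the red spring catch still keeps the grey camera plate in. With a fingertip hold the catch pressed down and push the plate on past it, towards the open end of the jaws, until the catch has sprung up again behind it; leave the plate lying level in the jaws, clear of the catch and at most half out, ready for a hand to take. Push only: do not lift the plate or force it against the catch, and leave the lens cap, the filter ring and the battery as they lie.

Things in the scene. Friction and masses are not known exactly. Their poses are not given: they have to be found in the camera images.
- adapter: Black quick-release adapter on a steel foot 200 x 110 x 10 mm, fixed. Origin: centre of the foot's underside, on the shelf. x: the way the plate slides out; z up. Its black body, 72 mm wide, runs from x = -80 to +70 mm with its channel floor at z = 26 mm. From x = -80 to 0 that floor is open at the sides and above; the red catch pad stands there, behind the plate.
- channel_mouth (a point): Middle of the channel floor at the open end of the two undercut jaws (adapter x = +70 mm, z = 26 mm). The jaws stand 12 mm above the floor from x = 0 to +70 mm, 45 mm apart at the top and 53 mm at the floor. Beside them is only a black lever, low on the +y side, already open.
- plate: Grey metal camera plate 90 (x) x 50 x 11 mm, 0.1 to 0.2 kg, loose, on the channel floor, held by the jaws with 1 mm play. Origin: centre of its underside; x as the adapter's. A camera screw stands 8 mm out of its top. At first its origin is 5.5 to 8.5 mm ahead (+x) of the adapter's; the catch lets it move only a few mm. It must end 21 (just past the nose) to 70 mm ahead, flat on the floor.
- plate_back (a point): Middle of the top edge of the plate's back end, the 11 mm high face that looks to -x towards the red pad. Underneath, a rib 6 mm long closes this end; ahead of the rib is a slot 10 mm long and 5 mm deep, in which the nose of the catch stands.
- catch (a joint): Press of the safety catch: 0 up, 0.008 m fully down (hard stop); spring 3 N at first, 8 N fully down. Moving with the red pad, a steel nose (adapter x = -30 to -24 mm) stands 4 mm above the floor when up and lies below it from 4.5 mm of press. The plate's end rib, once over the nose, keeps the catch down; when the plate's back end is ahead of the nose the catch springs up.
- catch_top (a point): Centre of the red press pad's top, 26 mm (x) by 28 mm, at adapter x = -54.5 mm; moves down with the pad. Up, it is 37 mm above the shelf, level with the plate's top, its front edge 2 to 5 mm behind the plate's back end. Fully down it is at 29 mm: a fingertip on it then reaches 8 mm below the plate's top and can push the plate's back end.
- cap: Black lens cap, a disc 77 mm in diameter and 10 mm high lying on the shelf near the adapter; leave alone. Origin at the centre of its underside.
- filter: Dark metal filter ring, 72 mm outside, 8 mm high, lying on the shelf near the adapter; leave alone. Origin at the centre of its underside.
- battery: Grey camera battery 38 x 52 x 20 mm lying on the shelf near the adapter; leave alone. Origin at the centre of its underside.
There are look-alikes about, which are no part of the job. Several things have the shape of the adapter; the one meant has the colours described above.

How it is judged:
By the outcome, as a careful person would: the job done as asked, in the order asked, and still so for the second after the job is handed in, with the robot touching nothing.
It also fails if it takes over 35 s, if anything falls off the work surface, if the arm or the gripper's body presses on something with over 40 N, if the wrist force passes 120 N, or if a joint passes its speed limit or range.

## Working session

There is one attempt and no reset: what is moved stays moved. The work goes in short steps, Python scripts to look and compute and a shell command to move; the robot and the scene stay as the last step left them, time stands still between calls to the robot, and variables do not carry over. Pictures are saved under pics/ and viewed, at most 10 in all, crops included, and the job is handed in when it is done.

```bash
mkdir -p pics
python3 - <<'E'
from rig import r
import cv2,pickle
s=r.get_state();print(s)
d={}
for n in("scene","top"):
    d[n]=r.get_image(n);cv2.imwrite(f"pics/{n}0.png",d[n]["img"]);print(n,{k:v for k,v in d[n].items() if k!="img"})
pickle.dump(d,open("d0.pkl","wb"))
E
```

```text
{'t': 0.0, 'qpos': array([-1.33361027e+00,  1.24506756e-01,  1.65167782e+00, -7.62804468e-06,
        1.36749296e+00, -8.25783957e-02]), 'joint_velocities': array([-0.0009409 , -0.00104525,  0.0004413 , -0.00044017, -0.00140477,
        0.00043778]), 'effort': array([ 1.32356156e-03, -4.17602742e+01, -3.59928918e+01,  7.76416948e-02,
        4.91360750e-02, -1.49034563e-04]), 'tcp_pos': array([ 204.15439425, -616.42700247,  213.38372666]), 'tool_rot': array([-3.09947293e+00, -4.99819202e-01,  2.64435019e-04]), 'force': array([-0.03712857,  0.44005019, -0.20876456]), 'moment': array([0.04359068, 0.02579278, 0.02512725]), 'grip_force': 0.0, 'gripper_width': 1.000175222893216}
scene {'vfov': 48.527703105940404, 'cx': 259.5189334614937, 'cy': 194.4894352060391, 'extrinsics': array([[ 8.47460644e-02,  5.88035329e-01, -8.04383339e-01,
         1.18134508e+03],
       [ 9.96397026e-01, -4.73174835e-02,  7.03848175e-02,
        -7.51793022e+01],
       [ 3.32736399e-03, -8.07450003e-01, -5.89926624e-01,
         5.10798851e+02],
       [ 0.00000000e+00,  0.00000000e+00,  0.00000000e+00,
         1.00000000e+00]])}
top {'vfov': 50.50886907927042, 'cx': 256.90061527846774, 'cy': 193.00440296613763, 'extrinsics': array([[ 2.61260995e-02, -9.92849374e-01,  1.16479818e-01,
         4.18047021e+02],
       [-9.99336570e-01, -2.29821861e-02,  2.82531144e-02,
        -2.67718266e+01],
       [-2.53741261e-02, -1.17140685e-01, -9.92791123e-01,
         9.47076281e+02],
       [ 0.00000000e+00,  0.00000000e+00,  0.00000000e+00,
         1.00000000e+00]])}
```

View pics/top0.png

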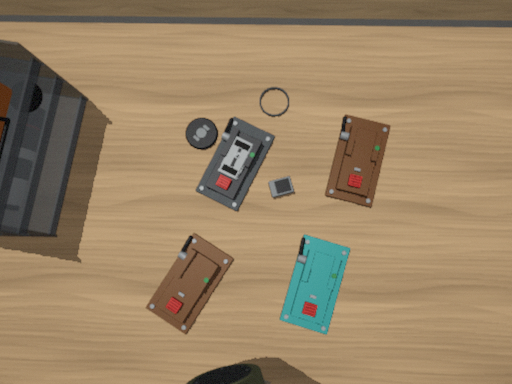

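View pics/scene0.png

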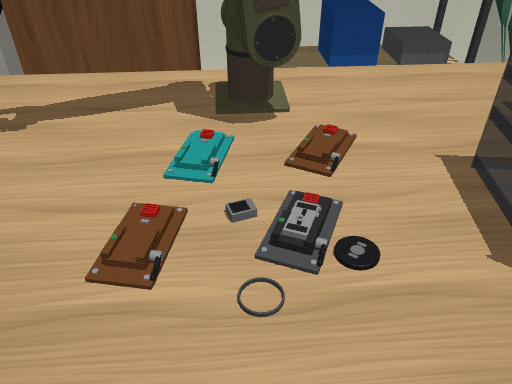

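Four adapter shapes appear in the top view: black (235,163), brown (358,160), brown (190,283) and turquoise (315,285). Only the black one on the steel-grey foot holds a grey plate, and its red pad is at (224,182). I'll measure it and check it in a crop.

```bash
cat > h.py <<'E'
import numpy as np,cv2
def ray(im,u,v):
    f=im["img"].shape[0]/2/np.tan(np.radians(im["vfov"]/2));E=im["extrinsics"]
    d=E[:3,:3]@np.array([(u-im["cx"])/f,(v-im["cy"])/f,1.]);return E[:3,3],d/np.linalg.norm(d)
def onz(im,u,v,z):
    o,d=ray(im,u,v);return o+d*(z-o[2])/d[2]
def cross(a,b):
    (o,d),(p,e)=a,b;t=np.linalg.lstsq(np.c_[d,-e],p-o,rcond=None)[0]
    q,w=o+d*t[0],p+e*t[1];return (q+w)/2,np.linalg.norm(q-w)
def red(img):
    i=img.astype(int);return ((i[...,2]>110)&(i[...,1]<60)&(i[...,0]<60)).astype(np.uint8)
E
python3 - <<'E'
import pickle;from h import *
d=pickle.load(open("d0.pkl","rb"));P={}
for n,b in(("top",(170,100,300,225)),("scene",(245,170,395,280))):
    im=d[n];x0,y0,x1,y1=b
    m=red(im["img"]);k,l,s,c=cv2.connectedComponentsWithStats(m)
    for j in range(1,k):
        if s[j,4]>20 and x0<c[j][0]<x1 and y0<c[j][1]<y1:P[n]=c[j];print(n,s[j],c[j],onz(im,*c[j],37))
    cv2.imwrite(f"pics/c_{n}.png",cv2.resize(im["img"][y0:y1,x0:x1],None,fx=5,fy=5,interpolation=cv2.INTER_CUBIC)[:600])
print(cross(ray(d["top"],*P["top"]),ray(d["scene"],*P["scene"])))
E
```

```text
scene [302 193  17  11 134] [310.71641791 197.7761194 ] [553.33758715  75.75286278  37.        ]Traceback (most recent call last):
  File "<stdin>", line 9, in <module>
KeyError: 'top'
```

View pics/c_top.png

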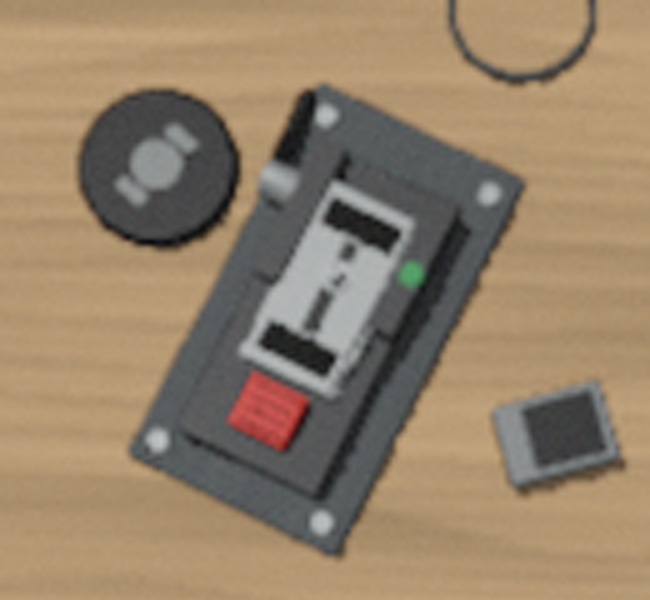

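The crop confirms it: black body, steel foot, grey plate, red pad at crop (268,411), which is image (223.6,182.2). The foot bolts are at crop (326,115), (489,194), (157,440) and (321,523), and the lever is open on the left.

Run:
```python
import pickle;from h import *
from scipy.spatial.transform import Rotation as R
d=pickle.load(open("d0.pkl","rb"));T=d["top"]
i=T["img"].astype(int);m=((i[...,2]>100)&(i[...,2]>1.7*i[...,1])&(i[...,2]>1.7*i[...,0])).astype(np.uint8)
m[:, :205]=0;m[:,245:]=0;m[:170]=0;m[200:]=0
c=np.argwhere(m)[:,::-1].mean(0);print("red",m.sum(),c,onz(T,*c,37))
print("tri",cross(ray(T,*c),ray(d["scene"],310.7,197.8)))
C=lambda u,v,z:onz(T,170+(u-2)/5,100+(v-2)/5,z)
fl,fr,br,bl=[C(*p,10) for p in((322,84),(523,183),(340,553),(132,452))]
print("foot",np.linalg.norm(fl-bl),np.linalg.norm(fr-br),np.linalg.norm(fl-fr),np.linalg.norm(bl-br))
x=(fl+fr-bl-br)[:2];x/=np.linalg.norm(x);o=(fl+fr+bl+br)[:2]/4
yy=(fl+bl-fr-br)[:2];print("org",o,"ang",np.arctan2(x[1],x[0]),"ang from y",np.arctan2(-yy[0],yy[1]),"x",x)
print("pad expected",o-54.5*x)
s=r0=None
from rig import r
s=r.get_state();M=R.from_rotvec(s["tool_rot"]).as_matrix();print(M.round(3))
```

```text
red 155 [223.19354839 181.58064516] [549.09492835  76.14215138  37.        ]
tri (array([549.52973874,  76.55638838,  34.07065541]), np.float64(0.16651408096557982))
foot 196.47605633763592 194.22734705072315 106.94145885726552 108.23981647457019
org [598.05106378  51.7944088 ] ang -0.43226987929787203 ang from y -0.43697071896159184 x [ 0.90801716 -0.41893297]
pad expected [548.56412843  74.62625563]
[[ 0.949  0.314 -0.   ]
 [ 0.314 -0.949  0.002]
 [ 0.    -0.002 -1.   ]]
```

Foot size checks (about 196 x 108 mm), and the pad is at about (549.5, 75.8) with the slide axis at -0.434 rad. I'll shut the fingers and travel above the pad.

```bash
python3 -m handwheel '[{"dx":0.04,"dy":-0.04,"dz":0,"yaw":0.15,"claw":0},{"dx":0.08,"dy":-0.08,"dz":0,"yaw":0.3,"claw":0},{"dx":0.12,"dy":-0.12,"dz":0,"yaw":0.45,"claw":0},{"dx":0.16,"dy":-0.16,"dz":0,"yaw":0.6,"claw":0},{"dx":0.2,"dy":-0.2,"dz":0,"yaw":0.754,"claw":0},{"dx":0.24,"dy":-0.24,"dz":0,"yaw":0.754,"claw":0},{"dx":0.28,"dy":-0.28,"dz":0,"yaw":0.754,"claw":0},{"dx":0.32,"dy":-0.32,"dz":0,"yaw":0.754,"claw":0},{"dx":0.36,"dy":-0.36,"dz":0,"yaw":0.754,"claw":0},{"dx":0.4,"dy":-0.4,"dz":0,"yaw":0.754,"claw":0},{"dx":0.44,"dy":-0.44,"dz":0.02,"yaw":0.754,"claw":0},{"dx":0.48,"dy":-0.48,"dz":0.04,"yaw":0.754,"claw":0}]'
cat > st.py <<'E'
from h import *;from rig import r
from scipy.spatial.transform import Rotation as R
s=r.get_state();M=R.from_rotvec(s["tool_rot"]).as_matrix();x=np.array([np.cos(-.434),np.sin(-.434)])
p=s["tcp_pos"];o=np.array([549.5,75.8])+54.5*x;q=p[:2]-o
print("t",s["t"],"tcp",p.round(1),"adapter xy",(q@x).round(1),(x[0]*q[1]-x[1]*q[0]).round(1),"F",s["force"].round(1),"w",s["gripper_width"].round(3),"q",s["qpos"].round(2))
print("tool x ang",np.arctan2(M[1,0],M[0,0]).round(3),"tilt",M[:,2].round(3),"to pad (tool)",(M.T@(np.array([549.5,75.8,37])-p)).round(1))
E
python3 st.py
```

```text
t: 1.6
tcp_pos: [509.6, -8.6, 174.3]
tool_rot: [3.068, -0.676, 0.001]
force: [0.1, -0.8, -0.4]
gripper_width: 0.007
grip_force: 0.0Traceback (most recent call last):
  File "st.py", line 5, in <module>
    print("t",s["t"],"tcp",p.round(1),"adapter xy",(q@x).round(1),(x[0]*q[1]-x[1]*q[0]).round(1),"F",s["force"].round(1),"w",s["gripper_width"].round(3),"q",s["qpos"].round(2))
                                                                                                                             ^^^^^^^^^^^^^^^^^^^^^^^^
AttributeError: 'float' object has no attribute 'round'
```

```bash
sed -i 's/s\["gripper_width"\].round(3)/round(s["gripper_width"],3)/' st.py; python3 st.py
```

```text
t 1.6 tcp [509.6  -8.6 174.3] adapter xy -55.2 -93.4 F [ 0.1 -0.8 -0.4] w 0.007 q [-0.12 -0.16  2.   -0.    1.3   1.88]
tool x ang -0.434 tilt [ 0.001 -0.    -1.   ] to pad (tool) [  0.5 -93.4 137.3]
```

```bash
python3 -m handwheel '[{"dx":0,"dy":-0.045,"dz":0.03},{"dx":0,"dy":-0.093,"dz":0.06},{"dx":0,"dy":-0.093,"dz":0.1},{"dx":0,"dy":-0.093,"dz":0.1},{"dx":0,"dy":-0.093,"dz":0.1}]'; python3 st.py
python3 - <<'E'
from h import *;from rig import r
a=r.get_image("wrist");b=r.get_image("scene");print({k:v for k,v in a.items() if k!="img"})
cv2.imwrite("pics/w1.png",a["img"]);cv2.imwrite("pics/s1.png",cv2.resize(b["img"][150:290,240:400],None,fx=4,fy=4,interpolation=cv2.INTER_CUBIC))
E
```

```text
t 1.6 tcp [509.6  -8.6 174.3] adapter xy -55.2 -93.4 F [ 0.1 -0.8 -0.4] w 0.007 q [-0.12 -0.16  2.   -0.    1.3   1.88]
tool x ang -0.434 tilt [ 0.001 -0.    -1.   ] to pad (tool) [  0.5 -93.4 137.3]
{'vfov': 65.70646984690485, 'cx': 252.6448375410183, 'cy': 193.619977011104, 'tool_from_camera': array([[-1.70635845e-04, -9.56876476e-01, -2.90495061e-01,
         8.18260282e+01],
       [ 9.99999967e-01, -2.19558950e-04,  1.35819708e-04,
        -1.00261964e+00],
       [-1.93743474e-04, -2.90495028e-01,  9.56876482e-01,
        -1.70736083e+02],
       [ 0.00000000e+00,  0.00000000e+00,  0.00000000e+00,
         1.00000000e+00]])}validation failed for argument at $[0]...
```

View pics/w1.png

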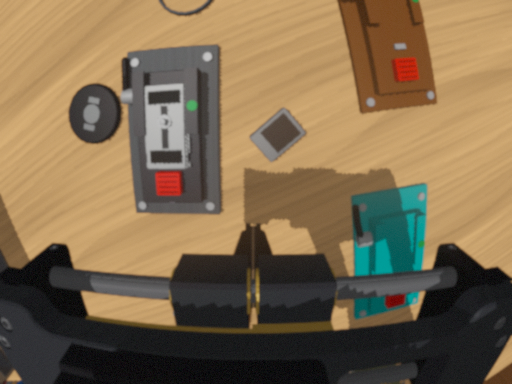

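View pics/s1.png

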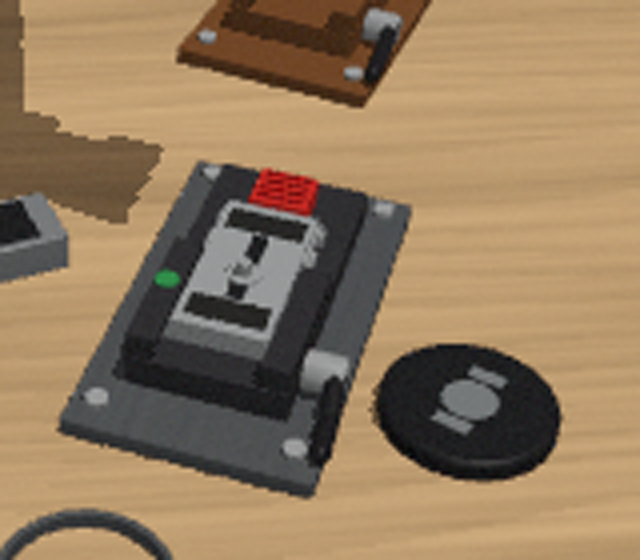

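The move was refused because every key is needed in each row. The wrist view still helps: the pad is at (169,184), with the plate's back edge at row ~167 and the adapter axis upright in the image. I'll cross-check the pad position from it.

```bash
cat > w.py <<'E'
from h import *;from rig import r
from scipy.spatial.transform import Rotation as R
import sys
def wpts(a,s,pts,z):
    f=192/np.tan(np.radians(a["vfov"]/2));M=R.from_rotvec(s["tool_rot"]).as_matrix();E=a["tool_from_camera"];out=[]
    for u,v in pts:
        k=np.array([u-a["cx"],v-a["cy"]]);n=np.linalg.norm(k);t=n/f
        d=M@E[:3,:3]@np.r_[np.sin(t)*k/n,np.cos(t)];o=s["tcp_pos"]+M@E[:3,3];out.append(o+d*(z-o[2])/d[2])
    return np.array(out)
def redc(img,n=60):
    i=img.astype(int);m=((i[...,2]>100)&(i[...,2]>1.7*i[...,1])&(i[...,2]>1.7*i[...,0])).astype(np.uint8)
    k,l,s,c=cv2.connectedComponentsWithStats(m);return [(s[j].tolist(),c[j]) for j in range(1,k) if s[j,4]>n]
E
python3 - <<'E'
from w import *
s=r.get_state();a=r.get_image("wrist")
for b,c in redc(a["img"]):print(b,c,wpts(a,s,[c],37).round(1))
print("bolts fl fr br bl",wpts(a,s,[(134,61),(207,57),(211,207),(142,206)],11).round(1), "plate back mid",wpts(a,s,[(166,168)],37).round(1))
E
python3 -m handwheel '[{"dx":0,"dy":-0.045,"dz":0.03,"yaw":0,"claw":0},{"dx":0,"dy":-0.093,"dz":0.06,"yaw":0,"claw":0},{"dx":0,"dy":-0.093,"dz":0.1,"yaw":0,"claw":0},{"dx":0,"dy":-0.093,"dz":0.1,"yaw":0,"claw":0},{"dx":0,"dy":-0.093,"dz":0.1,"yaw":0,"claw":0}]'; python3 st.py
python3 - <<'E'
from w import *
s=r.get_state();a=r.get_image("wrist");cv2.imwrite("pics/w2.png",a["img"])
for b,c in redc(a["img"]):print(b,c,wpts(a,s,[c],37).round(1))
E
```

```text
[393, 53, 31, 28, 710] [408.17746479  66.92957746] [[ 559.8 -216.7   37. ]]
[155, 168, 28, 26, 686] [168.56997085 180.51311953] [[549.8  76.5  37. ]]
[387, 294, 19, 13, 168] [395.92857143 299.625     ] [[ 273.6 -118.4   37. ]]
bolts fl fr br bl [[692.1  60.4  11. ]
 [654.2 -16.8  11. ]
 [496.3  54.8  11. ]
 [533.2 134.1  11. ]] plate back mid [[563.3  72.4  37. ]]
t: 2.38
tcp_pos: [549.0, 72.8, 76.2]
tool_rot: [-3.067, 0.679, -0.003]
force: [1.3, -0.7, 0.7]
gripper_width: 0.0
grip_force: 0.0
t 2.375 tcp [549.   72.8  76.2] adapter xy -53.7 -2.9 F [ 1.3 -0.7  0.7] w 0.0 q [ 0.04  0.04  1.98 -0.    1.12  2.04]
tool x ang -0.436 tilt [ 0.002 -0.    -1.   ] to pad (tool) [-0.8 -2.9 39.2]
[505, 65, 7, 30, 116] [509.31034483  77.43103448] [[ 567.4 -196.1   37. ]]
[230, 199, 37, 35, 990] [247.37171717 213.22020202] [[553.5  76.2  37. ]]
```

View pics/w2.png

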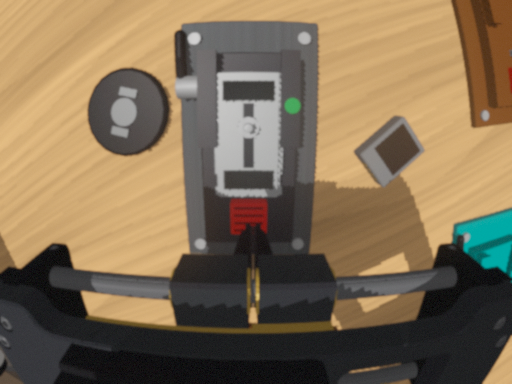

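The view shows the tip over the pad (red box 230-267 x 199-234) and about 3 mm to the right of its centre; the plate lies ahead of it. I'll correct sideways, descend and feel for contact.

```bash
python3 -m handwheel '[{"dx":-0.002,"dy":-0.003,"dz":0.01,"yaw":0,"claw":0},{"dx":-0.002,"dy":-0.003,"dz":0.025,"yaw":0,"claw":0},{"dx":-0.002,"dy":-0.003,"dz":0.034,"yaw":0,"claw":0},{"dx":-0.002,"dy":-0.003,"dz":0.036,"yaw":0,"claw":0},{"dx":-0.002,"dy":-0.003,"dz":0.036,"yaw":0,"claw":0},{"dx":-0.002,"dy":-0.003,"dz":0.036,"yaw":0,"claw":0}]'; python3 st.py
python3 -m handwheel '[{"dx":0,"dy":0,"dz":0.002,"yaw":0,"claw":0},{"dx":0,"dy":0,"dz":0.004,"yaw":0,"claw":0},{"dx":0,"dy":0,"dz":0.004,"yaw":0,"claw":0}]'; python3 st.py
python3 -m handwheel '[{"dx":0,"dy":0,"dz":0.002,"yaw":0,"claw":0},{"dx":0,"dy":0,"dz":0.002,"yaw":0,"claw":0},{"dx":0,"dy":0,"dz":0.002,"yaw":0,"claw":0}]'; python3 st.py
```

```text
t: 3.18
tcp_pos: [548.1, 77.5, 39.1]
tool_rot: [-3.068, 0.677, -0.001]
force: [-0.6, 0.3, 0.6]
gripper_width: 0.007
grip_force: 0.0
t 3.175 tcp [548.1  77.5  39.1] adapter xy -56.5 0.9 F [-0.6  0.3  0.6] w 0.007 q [0.04 0.09 2.   0.   1.05 2.05]
tool x ang -0.434 tilt [ 0.001  0.    -1.   ] to pad (tool) [2.  0.9 2.1]
t: 3.55
tcp_pos: [548.2, 77.5, 35.3]
tool_rot: [-3.068, 0.677, -0.002]
force: [-0.4, 0.7, 3.1]
gripper_width: 0.001
grip_force: 1.9
t 3.55 tcp [548.2  77.5  35.3] adapter xy -56.4 1.0 F [-0.4  0.7  3.1] w 0.001 q [0.04 0.09 2.01 0.   1.04 2.05]
tool x ang -0.434 tilt [ 0.001  0.    -1.   ] to pad (tool) [ 1.9  1.  -1.7]
t: 3.92
tcp_pos: [548.2, 77.5, 33.1]
tool_rot: [-3.067, 0.677, -0.002]
force: [-0.4, 0.3, 4.7]
gripper_width: 0.007
grip_force: 2.5
t 3.925 tcp [548.2  77.5  33.1] adapter xy -56.4 1.0 F [-0.4  0.3  4.7] w 0.007 q [0.04 0.1  2.01 0.   1.04 2.05]
tool x ang -0.434 tilt [ 0.001  0.    -1.   ] to pad (tool) [ 1.9  1.  -3.8]
```

```bash
python3 -m handwheel '[{"dx":0,"dy":0,"dz":0.0015,"yaw":0,"claw":0},{"dx":0,"dy":0,"dz":0.003,"yaw":0,"claw":0},{"dx":0,"dy":0,"dz":0.003,"yaw":0,"claw":0}]'|head -4; python3 st.py
python3 -m handwheel '[{"dx":0,"dy":0,"dz":0.001,"yaw":0,"claw":0},{"dx":0,"dy":0,"dz":0.001,"yaw":0,"claw":0}]'|head -4;python3 st.py
```

```text
t: 4.3
tcp_pos: [548.2, 77.5, 30.3]
tool_rot: [-3.067, 0.677, -0.001]
force: [-1.6, 0.1, 5.9]
t 4.3 tcp [548.2  77.5  30.3] adapter xy -56.4 1.0 F [-1.6  0.1  5.9] w 0.003 q [0.04 0.1  2.01 0.   1.03 2.05]
tool x ang -0.434 tilt [ 0.001  0.    -1.   ] to pad (tool) [ 1.9  1.  -6.7]
t: 4.55
tcp_pos: [548.2, 77.5, 29.5]
tool_rot: [-3.068, 0.677, -0.001]
force: [-1.1, 0.2, 7.0]
t 4.55 tcp [548.2  77.5  29.5] adapter xy -56.4 1.0 F [-1.1  0.2  7. ] w 0.008 q [0.04 0.1  2.01 0.   1.03 2.05]
tool x ang -0.434 tilt [ 0.001  0.    -1.   ] to pad (tool) [ 1.9  1.  -7.5]
```

The pad is pressed about 7 mm at 7 N. I'll push forward slowly.

```bash
python3 -m handwheel '[{"dx":0.002,"dy":0,"dz":0,"yaw":0,"claw":0},{"dx":0.004,"dy":0,"dz":0,"yaw":0,"claw":0},{"dx":0.006,"dy":0,"dz":0,"yaw":0,"claw":0},{"dx":0.008,"dy":0,"dz":0,"yaw":0,"claw":0}]'|head -4; python3 st.py
python3 -m handwheel '[{"dx":0.001,"dy":0,"dz":0,"yaw":0,"claw":0},{"dx":0.002,"dy":0,"dz":0,"yaw":0,"claw":0},{"dx":0.003,"dy":0,"dz":0,"yaw":0,"claw":0},{"dx":0.004,"dy":0,"dz":0,"yaw":0,"claw":0}]'|head -4;python3 st.py
python3 - <<'E'
from w import *
b=r.get_image("scene");cv2.imwrite("pics/s3.png",cv2.resize(b["img"][150:290,240:400],None,fx=4,fy=4,interpolation=cv2.INTER_CUBIC))
E
```

```text
t: 5.05
tcp_pos: [552.0, 75.6, 29.1]
tool_rot: [-3.067, 0.677, 0.013]
force: [-12.3, 5.2, 15.4]
t 5.05 tcp [552.   75.6  29.1] adapter xy -52.2 0.8 F [-12.3   5.2  15.4] w 0.006 q [0.04 0.12 1.99 0.   1.04 2.04]
tool x ang -0.435 tilt [-0.008  0.003 -1.   ] to pad (tool) [-2.4  0.8 -7.9]
t: 5.55
tcp_pos: [555.2, 74.0, 29.0]
tool_rot: [-3.067, 0.677, 0.015]
force: [-13.9, 5.8, 17.6]
t 5.55 tcp [555.2  74.   29. ] adapter xy -48.6 0.8 F [-13.9   5.8  17.6] w 0.001 q [0.04 0.12 1.99 0.   1.04 2.04]
tool x ang -0.435 tilt [-0.009  0.003 -1.   ] to pad (tool) [-6.   0.8 -7.9]
```

View pics/s3.png

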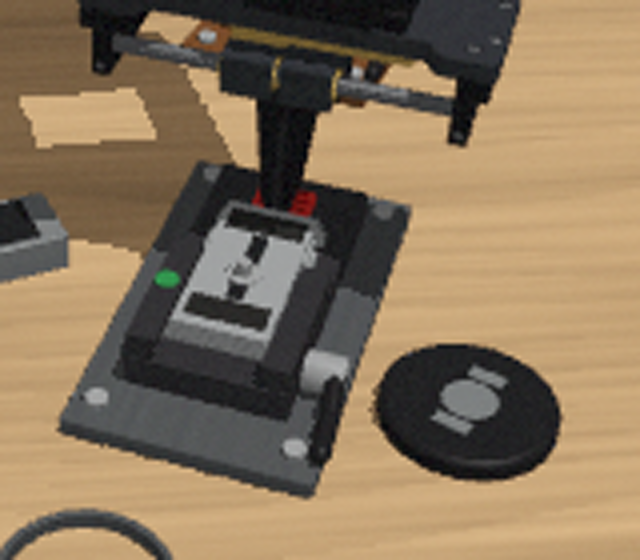

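The picture shows the tip sliding over the pad, now close to the plate's back edge, and the plate not yet moved. The pad is at its hard stop and friction is adding load, so I'll ease up about 1 mm.

```bash
python3 -m handwheel '[{"dx":0,"dy":0,"dz":-0.0005,"yaw":0,"claw":0},{"dx":0,"dy":0,"dz":-0.001,"yaw":0,"claw":0},{"dx":0,"dy":0,"dz":-0.001,"yaw":0,"claw":0}]'|head -4; python3 st.py
```

```text
t: 5.98
tcp_pos: [556.4, 73.4, 29.3]
tool_rot: [-3.067, 0.677, 0.009]
force: [-5.4, 2.5, 7.7]
t 5.975 tcp [556.4  73.4  29.3] adapter xy -47.2 0.7 F [-5.4  2.5  7.7] w 0.003 q [0.03 0.12 1.99 0.   1.04 2.04]
tool x ang -0.434 tilt [-0.005  0.002 -1.   ] to pad (tool) [-7.3  0.7 -7.7]
```

```bash
python3 -m handwheel '[{"dx":0.0015,"dy":0,"dz":-0.0003,"yaw":0,"claw":0},{"dx":0.003,"dy":0,"dz":-0.0005,"yaw":0,"claw":0},{"dx":0.0045,"dy":0,"dz":-0.0005,"yaw":0,"claw":0},{"dx":0.006,"dy":0,"dz":-0.0005,"yaw":0,"claw":0}]'|head -4; python3 st.py
python3 - <<'E'
from w import *
b=r.get_image("scene");cv2.imwrite("pics/s4.png",cv2.resize(b["img"][150:290,240:400],None,fx=4,fy=4,interpolation=cv2.INTER_CUBIC))
E
```

```text
t: 6.48
tcp_pos: [561.6, 70.7, 29.6]
tool_rot: [-3.068, 0.677, 0.01]
force: [-6.2, 3.1, 7.6]
t 6.475 tcp [561.6  70.7  29.6] adapter xy -41.3 0.5 F [-6.2  3.1  7.6] w 0.006 q [0.03 0.13 1.97 0.   1.04 2.03]
tool x ang -0.434 tilt [-0.006  0.001 -1.   ] to pad (tool) [-13.2   0.5  -7.4]
```

View pics/s4.png

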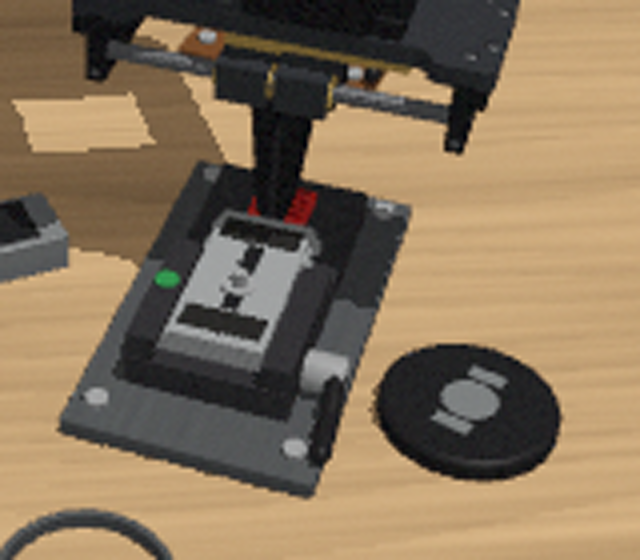

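The plate's front edge has moved forward with the tip, and the load is low. I'll go on past the nose.

```bash
python3 -m handwheel '[{"dx":0.0015,"dy":0,"dz":0,"yaw":0,"claw":0},{"dx":0.003,"dy":0,"dz":-0.0003,"yaw":0,"claw":0},{"dx":0.0045,"dy":0,"dz":-0.0003,"yaw":0,"claw":0},{"dx":0.006,"dy":0,"dz":-0.0003,"yaw":0,"claw":0},{"dx":0.0075,"dy":0,"dz":-0.0003,"yaw":0,"claw":0},{"dx":0.009,"dy":0,"dz":-0.0003,"yaw":0,"claw":0}]'|head -4; python3 st.py
python3 -m handwheel '[{"dx":0.0015,"dy":0,"dz":0,"yaw":0,"claw":0},{"dx":0.003,"dy":0,"dz":0,"yaw":0,"claw":0},{"dx":0.0045,"dy":0,"dz":-0.0005,"yaw":0,"claw":0},{"dx":0.006,"dy":0,"dz":-0.0005,"yaw":0,"claw":0},{"dx":0.0075,"dy":0,"dz":-0.001,"yaw":0,"claw":0},{"dx":0.009,"dy":0,"dz":-0.001,"yaw":0,"claw":0},{"dx":0.009,"dy":0,"dz":-0.001,"yaw":0,"claw":0}]'|head -4; python3 st.py
```

```text
t: 7.28
tcp_pos: [569.8, 66.9, 29.8]
tool_rot: [-3.068, 0.677, 0.01]
force: [-6.3, 2.7, 7.2]
t 7.275 tcp [569.8  66.9  29.8] adapter xy -32.4 0.4 F [-6.3  2.7  7.2] w 0.0 q [0.02 0.15 1.96 0.   1.04 2.03]
tool x ang -0.434 tilt [-0.006  0.001 -1.   ] to pad (tool) [-22.2   0.4  -7.1]
t: 8.15
tcp_pos: [580.7, 62.1, 31.5]
tool_rot: [3.068, -0.677, 0.001]
force: [0.4, 0.3, 0.5]
t 8.15 tcp [580.7  62.1  31.5] adapter xy -20.5 0.7 F [0.4 0.3 0.5] w 0.008 q [ 0.01  0.16  1.94 -0.    1.04  2.02]
tool x ang -0.434 tilt [ 0.001 -0.    -1.   ] to pad (tool) [-34.    0.7  -5.5]
```

Force is zero and the tip is past the pad. I'll back off 1.5 mm, lift straight up and look.

```bash
python3 -m handwheel '[{"dx":-0.0015,"dy":0,"dz":0,"yaw":0,"claw":0},{"dx":-0.0015,"dy":0,"dz":-0.015,"yaw":0,"claw":0},{"dx":-0.0015,"dy":0,"dz":-0.05,"yaw":0,"claw":0},{"dx":-0.02,"dy":0,"dz":-0.1,"yaw":0,"claw":0},{"dx":-0.07,"dy":0,"dz":-0.12,"yaw":0,"claw":0},{"dx":-0.12,"dy":0,"dz":-0.12,"yaw":0,"claw":0},{"dx":-0.12,"dy":0,"dz":-0.12,"yaw":0,"claw":0},{"dx":-0.12,"dy":0,"dz":-0.12,"yaw":0,"claw":0}]'|head -4; python3 st.py
python3 - <<'E'
from w import *
s=r.get_state();a=r.get_image("wrist");b=r.get_image("scene")
for q,c in redc(a["img"]):print("wrist",q,c,wpts(a,s,[c],37).round(1))
for q,c in redc(b["img"],30):print("scene",q,c.round(1))
sc=cv2.resize(b["img"][160:280,250:390],None,fx=4,fy=4,interpolation=cv2.INTER_CUBIC)
w=cv2.resize(a["img"],None,fx=1.55,fy=1.55)
cv2.imwrite("pics/s5.png",sc);cv2.imwrite("pics/w5.png",w)
E
```

```text
t: 9.15
tcp_pos: [472.2, 112.8, 152.6]
tool_rot: [-3.067, 0.676, -0.004]
force: [-0.1, -0.9, -0.5]
t 9.15 tcp [472.2 112.8 152.6] adapter xy -140.2 1.0 F [-0.1 -0.9 -0.5] w 0.006 q [ 0.12 -0.2   2.07 -0.    1.27  2.13]
tool x ang -0.434 tilt [ 0.002 -0.    -1.   ] to pad (tool) [ 85.5   1.2 115.7]
wrist [460, 0, 30, 28, 585] [474.55042735  13.08547009] [[ 559.9 -214.9   37. ]]
wrist [238, 89, 32, 29, 889] [253.13385827 103.01799775] [[549.5  77.6  37. ]]
wrist [462, 237, 18, 20, 271] [471.01476015 245.66789668] [[ 278.9 -119.3   37. ]]
scene [323, 125, 15, 10, 117] [330.4 129.2]
scene [200, 129, 14, 10, 114] [206.6 133.6]
scene [302, 192, 18, 15, 195] [310.4 199.1]
scene [140, 203, 20, 15, 243] [149.6 210.2]
```

View pics/s5.png

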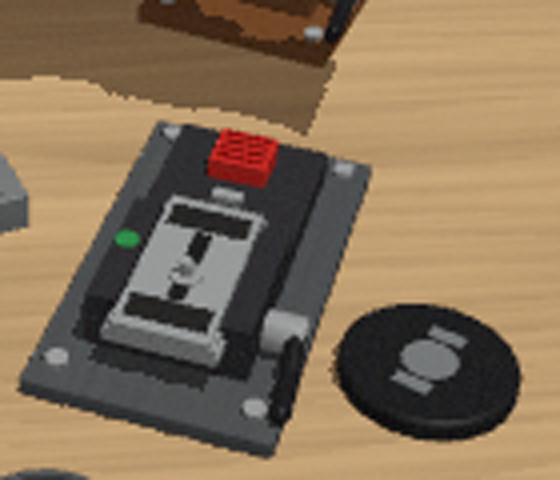

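View pics/w5.png

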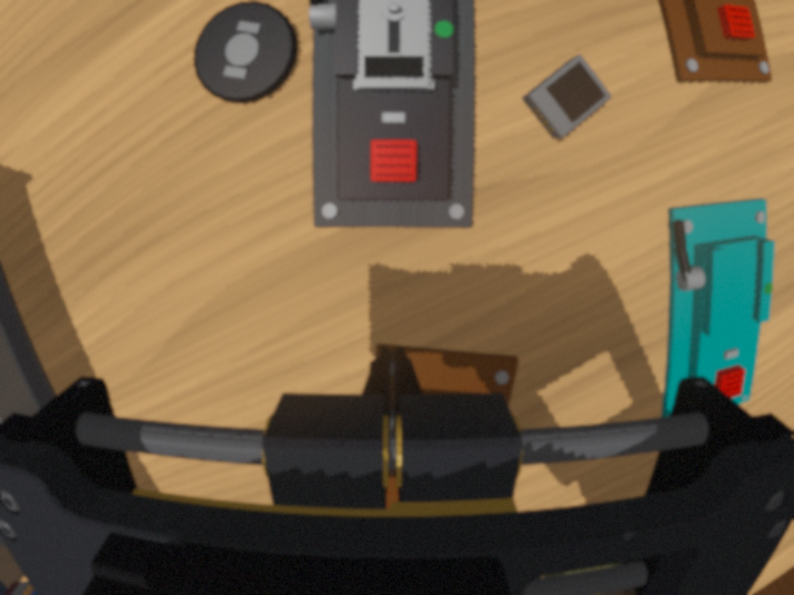

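The scene view shows the red pad raised again and the steel nose up, at crop (228,195), behind the plate. In the wrist view the plate's back edge (row 86) is well ahead of the nose (row 117), which puts the plate about 35 mm ahead of the adapter origin. It lies level, and the cap and battery look undisturbed.

```bash
python3 -c "
from rig import r
print(r.sign_off())"
```

```text
the job is handed in; nothing more can be done
None
```

The job is handed in: the plate was pushed past the catch and lies level in the jaws about 35 mm ahead of the adapter origin, the catch is up behind it, and the arm is clear.

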